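# Close the sample case: seat the lid and snap its four clips crosswise

### The arm

A 6-joint arm with a two-finger parallel gripper is mounted at the origin on a cart in front of the work surface, level with it; the furniture and walls round the work are solid. World frame = base frame: x ahead of the robot, y to its left, z up, the work surface at z = 0. Lengths are in mm, angles in degrees, forces in N, time in s.
With the tool pointing down it reaches from about 300 to 875 mm from the base axis. Payload 6.4 kg.
Tool frame: the origin (TCP) lies at the very end of the fingers, on their centre line; the grasp point (between the pads) lies 19 mm behind it (ctrl.tcp_to_grasp is the distance from the TCP to the grasp point, in mm); z points along the fingers, y is the line along which they close (so a half turn about z gives the same grasp; the last joint's range is limited). The gripper opens to 88 mm and grips with 3 to 60 N. Pads are 18 mm wide; open, the fingers measure 123 mm over their backs; the gripper's body (75 mm by 187 mm) begins 45 mm behind the grasp point.
Start: joints at [-79.085, 10.359, 92.074, -0, 77.567, -11.82], TCP at [222.237, -530.332, 208.614] pointing down, gripper open.
Joint ranges: [-171.53, 171.53], [-51.25, 118.39], [17.06, 147.69], [-65.23, 245.23], [0, 150.52], [-178.68, 178.68]. Speed limits (degrees/s): [147.25, 147.25, 172.46, 180, 180, 180].

### API

Orientations are given as [roll, pitch, yaw] about the fixed x, y, z axes, in that order (R = Rz(yaw) Ry(pitch) Rx(roll)).
In Python, from plant import ctrl, eyes gives the robot as it stands. The module is installed in compiled form; this text tells all that it offers.
- The arm moves only by the shell command python3 -m creep 'ROWS' [FORCE]. ROWS is text: rows parted by semicolons, each of 7 numbers parted by spaces: the shift along the tool's x, y, z each as a share of 0.04 m, from -1 to 1, then the turn, a rotation vector about the tool's x, y, z each as a share of 0.15 rad, from -1 to 1, then the opening, from 0 (shut) to 1 (fully open). A call has 1 to 10 rows; each row shifts and turns the commanded pose from where the row before left it, along the tool's axes as they then stand; what a row does not reach is not made up. A row lasts 1/8 s, in which the tool goes at most 62.5 mm and 10.7 degrees, less where a joint would pass 70% of its speed; a pose out of reach is approached as far as the arm can. A call with a number of a shift or a turn outside -1 to 1 is refused whole. A call with a gripper value outside its range is refused whole. The fingers move at their own pace and stop on an object; FORCE is the grip in N (left out, the last holds). Time passes only in rows, so rows that do not move let the fingers close. It gives the time, the measured TCP pose, the force, the opening and the grip force at its end, in the units of the state.
- ctrl.read_state(): the state, without advancing time (a new reading comes with each control period).
- eyes.camera(name): name is "scene" or "side" or "wrist"; returns a dict with "frame" (480x640x3 uint8, red, green, blue), "z_map" (480x640 float32, mm along the optical axis (not along the pixel's ray), 0 where there is no reading), "camera_matrix" (3x3 intrinsics, pixels), "origin" and "rotation" of the camera in the world; the wrist camera has in their place "hand_eye" (4x4, takes a point from camera to tool coordinates, whose origin is the TCP and whose axes are the flange's). Camera axes: x right, y up, looking along -z (the intrinsics and any distortion apply to the point x, -y, -z); pixel columns grow to the right and rows downward; lengths in mm; the calibration is good to about 2 mm. A picture is of the moment at which its call begins: read the wrist's pose just before it.
- ctrl.finish_job(): hands the job in; it is judged then, once.
Trained networks look in a picture, given as the dict that the camera call returned (one of the last four; its "shot" number tells which), for a name from the list of things; names that differ only in an ending like _2 or _b are one class to them, and where a whole thing is asked for, a point or a joint stands for the part that bears it (a point fixed in the world has none). Each returns a list of dicts, best first, with "p" (0 to 1); they miss things now and then, are a little off and sometimes report something else, mostly with a low value. They report only what shows in the picture. A call takes as long as a camera call.
- eyes.boxes_of(picture, thing): "extent" ([left, top, width, height] in pixels, round what is visible of it).
The state is a dict: "time": time; "qpos": joint angles; "qvel": joint speeds; "joint_efforts": joint torques, N m; "tool_pos": TCP position; "tcp_rot": TCP orientation; "ft_force": force on the tool from outside, world axes, zero at the start; "torque": the same for the moment, N m; "opening": opening from 0.0 (shut) to 1.0 (fully open); "finger_force": force on a finger pad.
Only numpy, scipy, OpenCV 4.12 (cv2) and the standard library are available. Lean on these libraries where they do the work, as an engineer would, in place of code of your own. Each camera call takes 0.05 s, during which the arm holds its last target. There are 200 camera calls.

### The job

Close the sample case: press the lid fully home with all four clips still up, then snap the four clips down over the rim in opposite-corner order, that is, any one first, next the one diagonally across from it, then the other two. Press gently, feeling for the stop, never harder than about 30 N, because the plastic cracks. Leave the small things standing around the case where they are.

Things in the scene. Friction and masses are not known exactly. Their poses are not given: they have to be found in the camera images.
- case: Grey sample case, 138x212 mm, fixed. Origin: centre of its underside; x to its back (away from the robot), y to its left, z up. Its collar with rim and white lid telescopes on the tub, clamped at a height that varies and is in no reading: with the lid home, the lid's top (round press disc, 48 mm, at x = y = 0) is 92 to 122 mm above the origin; feel or see it.
- lid (a joint): Height of the white lid (136x200 mm) above home, m: 0 is fully home (a stop that gives 1 mm per 10 N), 0.004 to 0.009 at the start. It slides straight down with a drag of about 8 N, stays where it is left, and carries the clips. With it home the disc's top shows how high the collar stands.
- clip_front_left (a joint): Grey clip, front left lid corner, rad: 0 snapped down (tab level), starts 0.5-0.72 (outer end up), stays as left. Hinge along case y at x -60, y +62 mm; tab 30 wide, 45 long outward. Press straight down at x -96, y +62: free till 14 mm above closed, then rising to 8 N, snaps shut from 7 mm above, then the stop. Closed, the tab's top is level (within 2 mm) with the disc of the home lid.
- clip_front_right (a joint): Grey clip, front right lid corner, rad: 0 snapped down (tab level), starts 0.5-0.72 (outer end up), stays as left. Hinge along case y at x -60, y -62 mm; tab 30 wide, 45 long outward. Press straight down at x -96, y -62: free till 14 mm above closed, then rising to 8 N, snaps shut from 7 mm above, then the stop. Closed, the tab's top is level (within 2 mm) with the disc of the home lid.
- clip_back_right (a joint): Grey clip, back right lid corner, rad: 0 snapped down (tab level), starts 0.5-0.72 (outer end up), stays as left. Hinge along case y at x +60, y -62 mm; tab 30 wide, 45 long outward. Press straight down at x +96, y -62: free till 14 mm above closed, then rising to 8 N, snaps shut from 7 mm above, then the stop. Closed, the tab's top is level (within 2 mm) with the disc of the home lid.
- clip_back_left (a joint): Grey clip, back left lid corner, rad: 0 snapped down (tab level), starts 0.5-0.72 (outer end up), stays as left. Hinge along case y at x +60, y +62 mm; tab 30 wide, 45 long outward. Press straight down at x +96, y +62: free till 14 mm above closed, then rising to 8 N, snaps shut from 7 mm above, then the stop. Closed, the tab's top is level (within 2 mm) with the disc of the home lid.
- beaker_50_center (a point): Bystander, small glass beaker, 44x47 mm and 56 mm high, standing loose beside the case at its left; this point is its centre, half-way up. To be left standing where it is.
- indicator_1_center (a point): Bystander, small amber bottle with cap, 37 mm across, 84 mm high, standing loose beside the case at its right; this point is its centre, half-way up. To be left standing where it is.
- vial_loose_center (a point): Bystander, small glass vial with a cap, 23 mm across, 43 mm high, standing loose in front of the case; this point is its centre, half-way up. To be left standing where it is.
- stopper_center (a point): Bystander, rubber stopper, 29 mm across, 24 mm high, standing loose behind the case; this point is its centre, half-way up. To be left standing where it is.

How it is judged:
By the outcome, as a careful person would: the job done as asked, in the order asked, and still so for the second after the job is handed in, with the robot touching nothing.
It also fails if it takes over 54 s, if anything falls off the work surface, if the arm or the gripper's body presses on something with over 40 N, if the wrist force passes 120 N, or if a joint passes its speed limit or range.

## Working session

There is one attempt and no reset: what is moved stays moved. The work goes in short steps, Python scripts to look and compute and a shell command to move; the robot and the scene stay as the last step left them, time stands still between calls to the robot, and variables do not carry over. Pictures are saved under pics/ and viewed, at most 10 in all, crops included, and the job is handed in when it is done.

```bash
mkdir -p pics; cat > h.py <<'E'
import numpy as np,cv2
from plant import ctrl,eyes
from scipy.spatial.transform import Rotation as R
def cloud(p,st=None):
    z=p["z_map"].astype(float);K=np.array(p["camera_matrix"]);v,u=np.mgrid[:480,:640]
    P=np.stack([(u-K[0,2])/K[0,0]*z,-(v-K[1,2])/K[1,1]*z,-z],-1)
    if "hand_eye" in p:
        T=np.array(p["hand_eye"]);P=P@T[:3,:3].T+T[:3,3]
        W=R.from_euler('xyz',st["tcp_rot"],degrees=True).as_matrix();P=P@W.T+np.array(st["tool_pos"])
    else: P=P@np.array(p["rotation"]).T+np.array(p["origin"])
    P[z==0]=np.nan
    return P
E
python3 - <<'E'
from h import *
s=ctrl.read_state();print(s)
ims=[]
for n in("scene","side"):
    p=eyes.camera(n);ims.append(p["frame"]);np.save(n,cloud(p));print(n,p["origin"],p.get("distortion"),list(p))
    for t in("case","lid","clip_front_left","beaker_50_center","indicator_1_center","vial_loose_center","stopper_center"):
        print(t,[(np.round(b["extent"]).tolist(),round(b["p"],2)) for b in eyes.boxes_of(p,t)[:4]])
    cv2.imwrite(f"pics/{n}.png",p["frame"][...,::-1])
E
```

```text
{'time': 0.0, 'qpos': array([-7.90852572e+01,  1.04012013e+01,  9.21323039e+01, -2.07774795e-03,
        7.75670128e+01, -1.18177895e+01]), 'qvel': array([-0.08689105,  0.10889032, -0.01546487, -0.06561373, -0.0488244 ,
       -0.0478587 ]), 'joint_efforts': array([-1.14991679e-03, -4.33866048e+01, -3.41854584e+01,  7.01725669e-02,
        3.84560914e-02, -1.33290896e-04]), 'tool_pos': array([ 222.10824432, -529.724908  ,  207.71151496]), 'tcp_rot': array([-1.79901197e+02, -1.86008359e-02,  2.27329654e+01]), 'ft_force': array([-0.52308254,  0.00367044, -0.12734545]), 'torque': array([ 0.02343857,  0.03211229, -0.00150555]), 'finger_force': 0.0, 'opening': 0.9985329830050197}Traceback (most recent call last):
  File "<stdin>", line 5, in <module>
  File "h.py", line 10, in cloud
    else: P=P@np.array(p["rotation"]).T+np.array(p["origin"])
            ~~~~~~~~~~~~~~~~~~~~~~~~~~~^~~~~~~~~~~~~~~~~~~~~~
ValueError: operands could not be broadcast together with shapes (480,640) (3,)
```

```bash
sed -i "s/np.array(p\[\"rotation\"\]).T/R.from_euler('xyz',p['rotation'],degrees=True).as_matrix().T/" h.py
python3 - <<'E'
from h import *
for n in("scene","side"):
    p=eyes.camera(n);P=cloud(p);np.save(n,P);print(n,p["origin"],p["rotation"],list(p))
    for t in("case","lid","clip_front_left","beaker_50_center","indicator_1_center","vial_loose_center","stopper_center"):
        print(t)
        for b in eyes.boxes_of(p,t)[:4]:
            l,tp,w,h=b["extent"];q=P[int(tp+h/2),int(l+w/2)]
            print("   ",np.round(b["extent"]),round(b["p"],2),np.round(q))
    cv2.imwrite(f"pics/{n}.png",p["frame"][...,::-1])
E
```

```text
scene [-196.00539853  644.69212899  582.70241581] [  63.19743873   -1.44868689 -125.49182183] ['frame', 'z_map', 'camera_matrix', 'origin', 'rotation', 'shot']
case
    [258. 275. 118.  47.] 0.56 [509. 141.  32.]
lid
    [251. 196. 132.  77.] 0.65 [567. 103. 126.]
clip_front_left
    [300. 250.  19.  13.] 0.51 [491. 171. 136.]
beaker_50_center
    [224. 279.  25.  35.] 0.58 [584. 266.  41.]
indicator_1_center
    [386. 236.  14.  46.] 0.9 [521. -51.  53.]
vial_loose_center
    [350. 308.  13.  22.] 0.73 [423. 119.  27.]
    [257. 275. 117.  45.] 0.62 [509. 146.  37.]
stopper_center
side [441.79506661 902.84881561 575.07751317] [  61.27577907    0.92919376 -172.96364901] ['frame', 'z_map', 'camera_matrix', 'origin', 'rotation', 'shot']
case
    [263. 307.  78.  25.] 0.89 [569. 193.  22.]
lid
    [240. 207. 126.  74.] 0.81 [576. 112. 123.]
clip_front_left
    [334. 241.  25.  23.] 0.66 [494. 163. 140.]
beaker_50_center
    [264. 315.  33.  42.] 0.64 [588. 275.  50.]
indicator_1_center
vial_loose_center
    [336. 242.  21.  23.] 0.71 [495. 165. 139.]
    [374. 286.  17.  24.] 0.53 [432. 120.  23.]
stopper_center
    [221. 281.  13.  23.] 0.6 [717. 125.  20.]
```

View pics/scene.png

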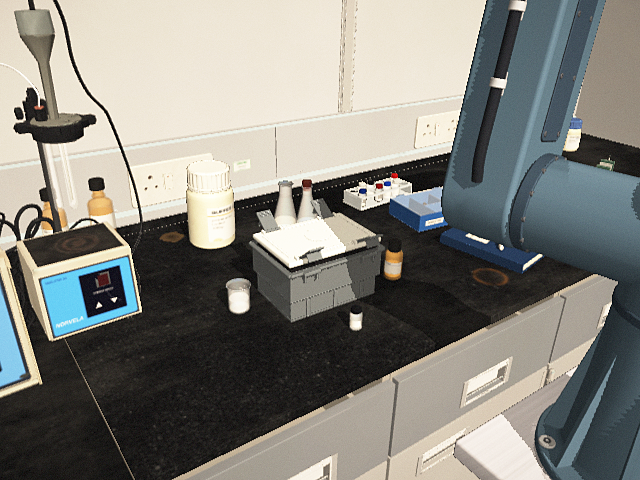

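View pics/side.png

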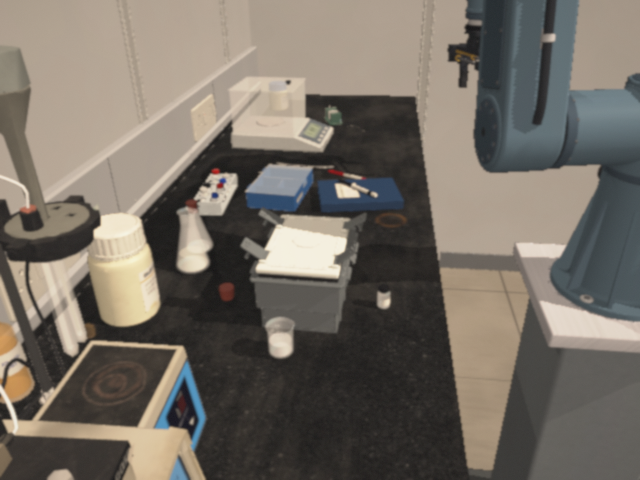

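```bash
python3 - <<'E'
from h import *
for n in("scene","side"):
    P=np.load(n+".npy");im=cv2.imread(f"pics/{n}.png")
    m=(im.min(-1)>150)&(P[...,2]>95)&(P[...,2]<160)&(abs(P[...,0]-575)<130)&(abs(P[...,1]-105)<140)
    q=P[m];print(n,m.sum(),np.percentile(q,[5,25,50,75,95],axis=0).round(1).tolist())
    print(cv2.minAreaRect(q[:,:2].astype(np.float32)))
    A=np.c_[q[:,:2]-q[:,:2].mean(0),np.ones(len(q))];print(np.linalg.lstsq(A,q[:,2],rcond=None)[0])
E
```

```text
scene 3924 [[498.5, 17.9, 117.7], [532.2, 68.1, 122.5], [567.6, 120.2, 123.3], [608.1, 165.8, 124.4], [645.7, 196.6, 137.7]]
((574.2620239257812, 103.68590545654297), (192.91307067871094, 204.9307403564453), 0.2825694680213928)
[4.18645874e-02 7.70162599e-03 1.24251355e+02]
side 4095 [[512.9, 24.6, 119.1], [538.7, 76.0, 120.7], [569.9, 123.3, 121.3], [601.6, 170.7, 122.1], [628.2, 197.5, 123.7]]
((569.1685791015625, 104.44575500488281), (195.59765625, 137.63363647460938), 88.6828842163086)
[ 3.03763084e-03 -4.84372347e-03  1.21325897e+02]
```

```bash
python3 -m creep '0 0 -1 0 0 0.88 0;0 0 -1 0 0 0.88 0;0 0 -1 0 0 0.88 0;0.54 -1 0 0 0 0 0;0.54 -1 0 0 0 0 0;0.54 -1 0 0 0 0 0;0.54 -1 0 0 0 0 0;0.54 -1 0 0 0 0 0;0.54 -1 0 0 0 0 0;0.54 -1 0 0 0 0 0' 20 && python3 -m creep '0.54 -1 0 0 0 0 0;0.54 -1 0 0 0 0 0;0.54 -1 0 0 0 0 0;0.54 -1 0 0 0 0 0;0.54 -1 0 0 0 0 0;0.54 -1 0 0 0 0 0;0.54 -1 0 0 0 0 0;0.54 -1 0 0 0 0 0;0.54 -0.9 0 0 0 0 0;0 0 0 0 0 0 0'
python3 - <<'E'
from h import *
s=ctrl.read_state();p=eyes.camera("wrist");P=cloud(p,s);np.save("w.npy",P);cv2.imwrite("pics/w.png",p["frame"][...,::-1])
print(s["tool_pos"],s["tcp_rot"],s["ft_force"],p["hand_eye"])
E
```

```text
time: 2.1
tool_pos: [373.7, -248.9, 328.8]
tcp_rot: [180.0, -0.0, 0.0]
ft_force: [0.2, -0.3, -0.4]
opening: 0.006
finger_force: 0.0
time: 3.35
tool_pos: [567.7, 108.2, 328.0]
tcp_rot: [-180.0, 0.0, 0.2]
ft_force: [-0.0, 0.1, 0.2]
opening: 0.001
finger_force: 0.0
[567.73868596 108.1670861  327.98052676] [-1.79972797e+02  4.95725600e-02  2.44878461e-01] [-0.03422886  0.13129963  0.2362672 ] [[-9.66783980e-04  9.61288733e-01  2.75541352e-01  7.06363300e+01]
 [ 9.99999357e-01  7.66149011e-04  8.35783611e-04 -5.10803423e-01]
 [ 5.92323634e-04  2.75541983e-01 -9.61288856e-01 -1.76017273e+02]
 [ 0.00000000e+00  0.00000000e+00  0.00000000e+00  1.00000000e+00]]
```

View pics/w.png

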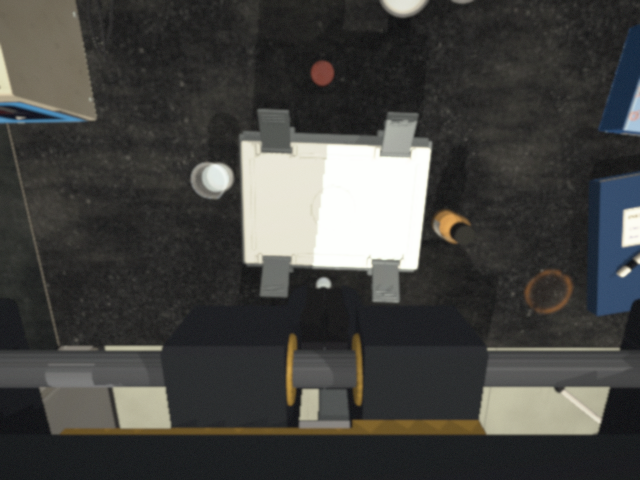

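The wrist view shows the lid (243,140)–(418,271), four raised clips at (275,130), (400,133), (275,277), (386,280), and the vial at (323,284) between the front clips.

```bash
python3 - <<'E'
from h import *
P=np.load("w.npy");im=cv2.imread("pics/w.png");v,u=np.mgrid[:480,:640]
roi=(u>225)&(u<445)&(v>95)&(v<305)
m=roi&(im.min(-1)>130)&(P[...,2]>108)&(P[...,2]<140)
n,l,st,_=cv2.connectedComponentsWithStats(m.astype(np.uint8));k=1+st[1:,4].argmax();q=P[l==k]
print(len(q),cv2.minAreaRect(q[:,:2].astype(np.float32)),np.percentile(q[:,2],[5,50,95]))
A=np.c_[q[:,:2]-q[:,:2].mean(0),np.ones(len(q))];print(np.linalg.lstsq(A,q[:,2],rcond=None)[0])
def box(l,t,r,b):
    return P[t:b,l:r].reshape(-1,3)
for nm,bx in dict(bl=(255,105,297,155),br=(380,108,418,158),fl=(258,252,295,298),fr=(368,255,402,302)).items():
    c=box(*bx);c=c[c[:,2]>np.nanpercentile(q[:,2],50)+6];print(nm,len(c),np.percentile(c,[2,50,98],axis=0).round(1).tolist())
for nm,(a,b) in dict(stopper=(322,73),beaker=(215,178),bottle=(455,228),vial=(323,284)).items(): print(nm,P[b,a].round())
c=q.mean(0)
for r in((0,0),(15,0),(30,0),(40,0),(0,30),(0,40),(0,-30),(0,-15),(0,15)):
    d=q[np.hypot(q[:,0]-570-r[0],q[:,1]-104-r[1])<5];print(r,np.median(d[:,2]).round(1),end=' ')
E
```

```text
21938 ((580.5765380859375, 98.67900848388672), (200.9198760986328, 154.8390655517578), 88.645263671875) [120.93893298 122.41053732 126.07195729]
[ 1.48486232e-02 -6.19272420e-03  1.22877572e+02]
bl 1086 [[638.1, 143.7, 128.8], [655.1, 157.9, 140.5], [669.9, 172.3, 150.1]]
br 1088 [[635.6, 20.4, 128.8], [652.7, 34.9, 138.8], [667.1, 48.9, 147.5]]
fl 940 [[480.4, 122.3, 129.0], [494.7, 162.6, 142.2], [577.8, 177.5, 367.2]]
fr 881 [[472.1, 25.4, 128.7], [487.1, 39.7, 138.1], [503.5, 53.8, 147.1]]
stopper [723. 112.  24.]
beaker [594. 255.  27.]
bottle [538. -55.  77.]
vial [443. 110.  31.]
(0, 0) 124.1 (15, 0) 124.2 (30, 0) 122.2 (40, 0) 122.1 (0, 30) 122.3 (0, 40) 122.2 (0, -30) 122.7 (0, -15) 124.1 (0, 15) 124.2
```

```bash
python3 - <<'E'
from h import *
P=np.load("w.npy");X=P.reshape(-1,3)
for c0 in((572,99),):
    c=np.array(c0,float)
    for i in range(5):
        d=X[np.hypot(*(X[:,:2]-c).T)<38]; d=d[(d[:,2]>123.3)&(d[:,2]<127)]; c=(d[:,:2].min(0)+d[:,:2].max(0))/2 if i==4 else d[:,:2].mean(0)
        print(c,len(d),np.ptp(d[:,:2],axis=0),np.median(d[:,2]))
# lid x extents away from clips
for y in (70,85,100,115,130):
    d=X[(abs(X[:,1]-y)<4)&(abs(X[:,2]-122)<3)&(abs(X[:,0]-572)<100)];print(y,d[:,0].min(),d[:,0].max())
for x in (550,572,595):
    d=X[(abs(X[:,0]-x)<4)&(abs(X[:,2]-122)<3)&(abs(X[:,1]-99)<130)];print(x,d[:,1].min(),d[:,1].max())
E
```

```text
[572.23998845  98.90252453] 1489 [73.96039313 74.30353166] 124.23996780211732
[572.29277148  98.86512125] 1486 [72.77534657 74.30353166] 124.24294250415333
[572.29277148  98.86512125] 1486 [72.77534657 74.30353166] 124.24294250415333
[572.29277148  98.86512125] 1486 [72.77534657 74.30353166] 124.24294250415333
[572.27427511  98.20276087] 1486 [72.77534657 74.30353166] 124.24294250415333
70 502.4712208439207 637.4426032825088
85 504.13613862273843 638.3998445189443
100 503.92057560044896 638.3516914062184
115 505.3171494065972 639.3090757527451
130 505.2128489703256 640.2543243638637
550 0.23602872243408513 198.61571914631668
572 -1.0455221738493066 198.81622868891418
595 -1.5251931102365717 197.05060948921027
```

```bash
python3 -m creep '0.1 0.23 1 0 0 0 0;0 0 1 0 0 0 0;0 0 1 0 0 0 0;0 0 1 0 0 0 0;0 0 0.6 0 0 0 0;0 0 0.2 0 0 0 0;0 0 0 0 0 0 0'; python3 -m creep '0 0 0.05 0 0 0 0;0 0 0.05 0 0 0 0;0 0 0 0 0 0 0'
```

```text
time: 4.28
tool_pos: [571.3, 96.0, 137.0]
tcp_rot: [180.0, -0.0, -0.0]
ft_force: [0.2, 0.3, 0.3]
opening: 0.002
finger_force: 0.0
time: 4.65
tool_pos: [571.5, 96.8, 133.0]
tcp_rot: [180.0, -0.0, 0.1]
ft_force: [0.3, 0.7, 0.5]
opening: 0.007
finger_force: 0.0
```

```bash
python3 -m creep '0 -0.05 0.1 0 0 0 0;0 0 0.1 0 0 0 0;0 0 0 0 0 0 0'; for i in 1; do python3 -m creep '0 0 0.05 0 0 0 0;0 0 0 0 0 0 0'|grep -E 'pos|ft';python3 -m creep '0 0 0.05 0 0 0 0;0 0 0 0 0 0 0'|grep -E 'pos|ft'; done
```

```text
time: 5.03
tool_pos: [570.9, 98.8, 124.0]
tcp_rot: [-180.0, 0.1, 0.1]
ft_force: [-0.3, -0.1, 0.7]
opening: 0.003
finger_force: 0.0
tool_pos: [571.2, 98.7, 122.5]
ft_force: [-0.2, -0.1, 0.3]
tool_pos: [571.2, 98.7, 120.4]
ft_force: [0.5, -0.4, 1.2]
```

```bash
python3 -m creep '0 0 0.03 0 0 0 0;0 0 0 0 0 0 0'|grep -E 'pos|ft';python3 -m creep '0 0 0.03 0 0 0 0;0 0 0 0 0 0 0'|grep -E 'pos|ft'; python3 -m creep '0 0 0.03 0 0 0 0;0 0 0 0 0 0 0'|grep -E 'pos|ft'
```

```text
tool_pos: [571.3, 98.7, 119.3]
ft_force: [-0.0, -0.1, -0.2]
tool_pos: [571.2, 98.8, 118.1]
ft_force: [0.6, -0.3, 0.3]
tool_pos: [571.3, 98.7, 116.9]
ft_force: [-0.4, 0.5, -0.3]
```

```bash
python3 - <<'E'
from h import *
s=ctrl.read_state();p=eyes.camera("side");P=cloud(p);cv2.imwrite("pics/s2.png",cv2.resize(p["frame"][190:340,210:410,::-1],(800,600),interpolation=cv2.INTER_CUBIC))
print(s["joint_efforts"],s["ft_force"])
im=p["frame"];X=P.reshape(-1,3);O=np.load("side.npy").reshape(-1,3)
for c in((571,30),(571,50),(540,150),(571,165),(600,165)):
    print(c,[np.median(Y[np.hypot(Y[:,0]-c[0],Y[:,1]-c[1])<8][:,2]).round(1) for Y in(O,X)])
E
```

```text
[-5.11760460e-03 -4.59195614e+01 -3.14427495e+01  1.58466358e-02
 -9.05763195e-02  4.90653406e-05] [-0.39759042  0.45660219 -0.30319086]
(571, 30) [np.float64(121.5), np.float64(121.2)]
(571, 50) [np.float64(121.1), np.float64(121.8)]
(540, 150) [np.float64(121.2), np.float64(122.5)]
(571, 165) [np.float64(121.3), np.float64(457.1)]
(600, 165) [np.float64(121.2), np.float64(454.7)]
```

View pics/s2.png

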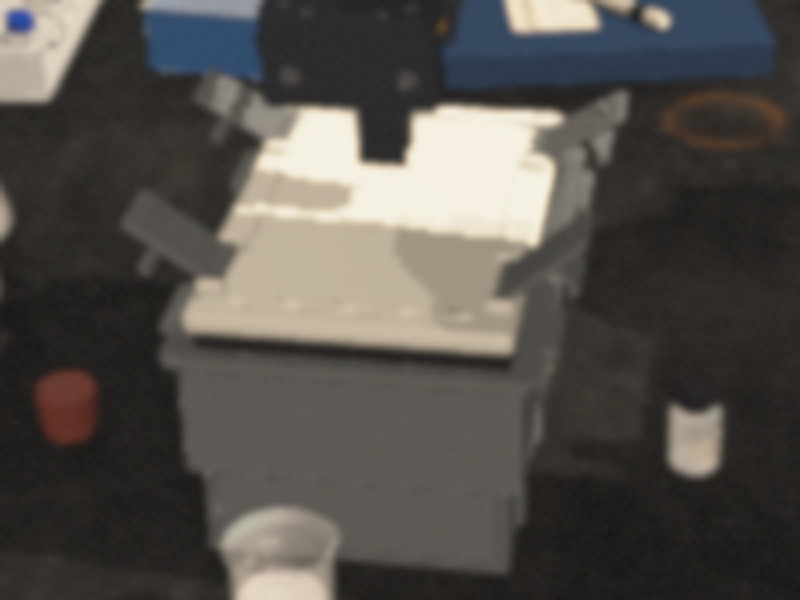

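The tip (crop 383,160) appears still a few mm above the disc (lid centre about crop 376,195); nothing has been touched. I'll continue feeling down.

```bash
for i in 1; do python3 -m creep '0 0 0.03 0 0 0 0;0 0 0 0 0 0 0'|grep -E 'pos|ft';python3 -m creep '0 0 0.03 0 0 0 0;0 0 0 0 0 0 0'|grep -E 'pos|ft'; python3 -m creep '0 0 0.03 0 0 0 0;0 0 0 0 0 0 0'|grep -E 'pos|ft'; python3 -m creep '0 0 0.03 0 0 0 0;0 0 0 0 0 0 0'|grep -E 'pos|ft';  done
python3 - <<'E'
from h import *
p=eyes.camera("side");P=cloud(p)
X=P.reshape(-1,3)
d=X[(abs(X[:,0]-571)<30)&(abs(X[:,1]-99)<30)];print(np.percentile(d[:,2],[1,10,50]))
for x,y in((560,-150),(450,200),(640,250),(700,50)):
    d=X[(abs(X[:,0]-x)<10)&(abs(X[:,1]-y)<10)];print(np.median(d[:,2]),len(d))
W=np.load("w.npy").reshape(-1,3)
for x,y in((560,-150),(450,200),(640,250),(700,50)):
    d=W[(abs(W[:,0]-x)<10)&(abs(W[:,1]-y)<10)];print(np.median(d[:,2]),len(d))
m=(P[...,2]>100)&(P[...,2]<190)&(abs(P[...,0]-571)<12)&(abs(P[...,1]-99)<30)&(p["frame"].max(-1)<70)
print(np.argwhere(m).max(0),P[m].min(0))
E
```

```text
tool_pos: [571.2, 98.8, 115.7]
ft_force: [0.5, -0.0, -0.1]
tool_pos: [571.2, 98.8, 114.5]
ft_force: [1.0, -0.1, -0.8]
tool_pos: [571.3, 98.7, 113.3]
ft_force: [0.5, -0.4, 0.2]
tool_pos: [571.3, 98.7, 112.1]
ft_force: [0.3, -0.3, 0.2]
[120.08460694 121.46709897 247.96641332]
nan 0
-1.301415569147423 94
-1.1445550105008238 102
-1.0187613290439685 46
-0.4677388677811791 184
-0.39136820290411833 53
-0.1754161883537222 216
-0.17913589819829667 244
[231 311] [559.34808456  92.71517803 147.18233672]
  return _methods._mean(a, axis=axis, dtype=dtype,
  ret = ret.dtype.type(ret / rcount)
```

```bash
python3 - <<'E'
from h import *
s=ctrl.read_state()
p=eyes.camera("side");P=cloud(p);print(s["tool_pos"],s["opening"],s["qvel"].round(2))
cv2.imwrite("pics/s3.png",cv2.resize(p["frame"][190:265,255:355,::-1],(800,600),interpolation=cv2.INTER_CUBIC))
for v in range(216,244,2): print(v,P[v,306].round(0),p["frame"][v,306])
K=np.array(p["camera_matrix"]);Rm=R.from_euler('xyz',p['rotation'],degrees=True)
for z in(112,124,130,140):
    c=Rm.inv().apply(np.array([571,99,z])-p["origin"]);print(z,K[0,0]*c[0]/-c[2]+K[0,2],K[1,1]*-c[1]/-c[2]+K[1,2])
E
```

```text
[571.30340805  98.76600501 112.16215573] 0.004061278592049421 [ 0.02 -0.05 -0.04  0.05  0.05 -0.02]
216 [556. 183. 212.] [43 41 43]
218 [556. 185. 210.] [45 44 45]
220 [556. 186. 207.] [42 42 43]
222 [567. 116. 167.] [45 43 42]
224 [568. 114. 162.] [44 44 44]
226 [568. 113. 158.] [45 44 44]
228 [568. 111. 153.] [46 43 44]
230 [568. 114. 151.] [45 44 45]
232 [568. 113. 146.] [84 78 71]
234 [574.  79. 124.] [235 225 203]
236 [573.  86. 124.] [245 241 226]
238 [572.  93. 123.] [245 241 227]
240 [571.  99. 123.] [245 241 226]
242 [570. 108. 124.] [245 241 226]
112 306.1189619874553 245.26452756719107
124 305.93061321067944 239.34250900772358
130 305.8355606832643 236.35388948434533
140 305.67581988911274 231.33135648008133
```

View pics/s3.png

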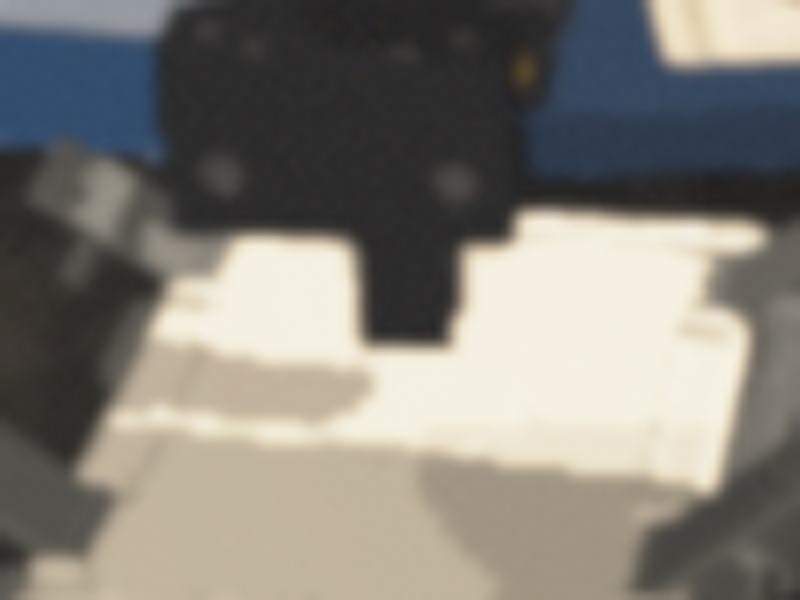

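The picture shows the finger tip (crop 405,345) well above the disc — about 20 mm. Keep feeling down in 2 mm steps.

```bash
python3 -m creep '0 0 0.05 0 0 0 0;0 0 0.05 0 0 0 0;0 0 0 0 0 0 0'|grep -E 'pos|ft';python3 -m creep '0 0 0.05 0 0 0 0;0 0 0 0 0 0 0'|grep -E 'pos|ft'; python3 -m creep '0 0 0.05 0 0 0 0;0 0 0 0 0 0 0'|grep -E 'pos|ft'; python3 -m creep '0 0 0.05 0 0 0 0;0 0 0 0 0 0 0'|grep -E 'pos|ft';
python3 - <<'E'
from h import *
p=eyes.camera("side");P=cloud(p)
for v in range(226,244,2): print(v,P[v,306].round(0),p["frame"][v,306])
E
```

```text
tool_pos: [571.1, 98.8, 107.9]
ft_force: [0.0, 0.5, -0.2]
tool_pos: [571.2, 98.7, 106.0]
ft_force: [-1.1, -0.3, 0.0]
tool_pos: [571.2, 98.8, 104.0]
ft_force: [0.3, 0.2, -0.2]
tool_pos: [571.2, 98.8, 102.0]
ft_force: [0.1, -0.5, 0.8]
226 [557. 183. 195.] [44 43 44]
228 [568. 116. 155.] [45 44 44]
230 [568. 113. 150.] [43 43 44]
232 [568. 112. 146.] [44 43 44]
234 [568. 114. 143.] [45 44 45]
236 [568. 113. 138.] [45 44 45]
238 [569. 113. 134.] [97 91 81]
240 [571. 102. 124.] [181 168 147]
242 [570. 106. 123.] [213 197 172]
```

```bash
python3 -m creep '0 0 0.05 0 0 0 0;0 0 0.05 0 0 0 0;0 0 0.05 0 0 0 0;0 0 0 0 0 0 0'|grep -E 'pos|ft';python3 -m creep '0 0 0.05 0 0 0 0;0 0 0 0 0 0 0'|grep -E 'pos|ft'; python3 -m creep '0 0 0.04 0 0 0 0;0 0 0 0 0 0 0'|grep -E 'pos|ft'; python3 -m creep '0 0 0.04 0 0 0 0;0 0 0 0 0 0 0'|grep -E 'pos|ft'; python3 -m creep '0 0 0.03 0 0 0 0;0 0 0 0 0 0 0'|grep -E 'pos|ft'
```

```text
tool_pos: [571.1, 98.8, 95.9]
ft_force: [-0.0, 0.4, -0.2]
tool_pos: [571.5, 98.7, 94.5]
ft_force: [0.3, -0.4, 2.5]
tool_pos: [571.6, 98.7, 93.4]
ft_force: [-2.4, -0.4, 6.8]
tool_pos: [571.6, 98.7, 92.0]
ft_force: [-3.1, -0.1, 7.4]
tool_pos: [571.6, 98.7, 90.8]
ft_force: [-2.5, -0.5, 7.9]
```

```bash
for i in 1; do python3 -m creep '0 0 0.03 0 0 0 0;0 0 0 0 0 0 0'|grep -E 'pos|ft'; python3 -m creep '0 0 0.03 0 0 0 0;0 0 0 0 0 0 0'|grep -E 'pos|ft'; python3 -m creep '0 0 0.03 0 0 0 0;0 0 0 0 0 0 0'|grep -E 'pos|ft'; done
```

```text
tool_pos: [571.6, 98.7, 89.6]
ft_force: [-3.1, -0.2, 8.3]
tool_pos: [571.6, 98.7, 88.4]
ft_force: [-3.0, 0.8, 8.6]
tool_pos: [571.6, 98.7, 87.2]
ft_force: [-3.3, -0.5, 8.5]
```

```bash
python3 -m creep '0 0 0.03 0 0 0 0;0 0 0 0 0 0 0'|grep -E 'pos|ft'; python3 -m creep '0 0 0.025 0 0 0 0;0 0 0 0 0 0 0'|grep -E 'pos|ft'
```

```text
tool_pos: [571.6, 98.7, 86.5]
ft_force: [-4.2, -0.5, 11.3]
tool_pos: [571.7, 98.7, 86.1]
ft_force: [-7.4, -1.0, 14.7]
```

```bash
python3 -m creep '0 0 0.03 0 0 0 0;0 0 0 0 0 0 0'|grep -E 'pos|ft'; python3 -m creep '0 0 0.02 0 0 0 0;0 0 0 0 0 0 0'|grep -E 'pos|ft'
```

```text
tool_pos: [571.7, 98.8, 85.6]
ft_force: [-8.7, -0.7, 21.1]
tool_pos: [571.7, 98.7, 85.2]
ft_force: [-11.1, -0.6, 23.5]
```

```bash
python3 -m creep '0 0 -0.7 0 0 0 0;0 0 -0.7 0 0 0 0;-0.79 -0.54 0 0 0 0 0;-0.79 -0.54 0 0 0 0 0;-0.79 -0.54 0 0 0 0 0;0 0 0 0 0 0 0;0 0 0.3 0 0 0 0;0 0 0.2 0 0 0 0;0 0 0 0 0 0 0'
python3 - <<'E'
from h import *
p=eyes.camera("side");P=cloud(p).reshape(-1,3);s=ctrl.read_state();print(s["tool_pos"])
for c in((571,30),(571,60),(571,99),(600,99),(600,140)):print(np.median(P[np.hypot(P[:,0]-c[0],P[:,1]-c[1])<8][:,2]).round(1))
E
```

```text
time: 12.98
tool_pos: [476.2, 162.9, 116.7]
tcp_rot: [180.0, 0.1, -0.0]
ft_force: [-0.1, -0.3, 0.1]
opening: 0.005
finger_force: 0.0
[476.50723273 162.94610394 117.21015193]
114.3
114.1
116.3
114.4
114.2
```

```bash
python3 -m creep '0 0 0.1 0 0 0 0;0 0 0.1 0 0 0 0;0 0 0 0 0 0 0'|grep -E 'pos|ft'; python3 -m creep '0 0 0.1 0 0 0 0;0 0 0.1 0 0 0 0;0 0 0 0 0 0 0'|grep -E 'pos|ft';  python3 -m creep '0 0 0.07 0 0 0 0;0 0 0 0 0 0 0'|grep -E 'pos|ft'; python3 -m creep '0 0 0.05 0 0 0 0;0 0 0 0 0 0 0'|grep -E 'pos|ft'; python3 -m creep '0 0 0.05 0 0 0 0;0 0 0 0 0 0 0'|grep -E 'pos|ft'
```

```text
tool_pos: [476.4, 163.4, 109.7]
ft_force: [-0.8, 0.4, 0.3]
tool_pos: [476.3, 163.5, 101.6]
ft_force: [-0.1, -0.5, 0.2]
tool_pos: [476.4, 163.5, 99.3]
ft_force: [-2.2, 0.8, 3.3]
tool_pos: [476.1, 163.6, 97.3]
ft_force: [-3.3, 0.7, 6.0]
tool_pos: [475.8, 163.6, 95.4]
ft_force: [-4.4, 1.1, 7.0]
```

```bash
python3 -m creep '0 0 0.05 0 0 0 0;0 0 0 0 0 0 0'|grep -E 'pos|ft'; python3 -m creep '0 0 0.05 0 0 0 0;0 0 0 0 0 0 0'|grep -E 'pos|ft';  python3 -m creep '0 0 0.04 0 0 0 0;0 0 0 0 0 0 0'|grep -E 'pos|ft'; python3 -m creep '0 0 0.04 0 0 0 0;0 0 0 0 0 0 0'|grep -E 'pos|ft'
```

```text
tool_pos: [476.5, 163.5, 93.1]
ft_force: [0.3, 0.4, 0.4]
tool_pos: [476.5, 163.4, 90.9]
ft_force: [-0.3, 0.3, 0.2]
tool_pos: [476.4, 163.4, 89.4]
ft_force: [-0.7, -0.7, 0.1]
tool_pos: [476.6, 163.5, 88.1]
ft_force: [0.1, -0.1, 0.5]
```

Snapped. Feel a little further for the stop, then check.

```bash
python3 -m creep '0 0 0.03 0 0 0 0;0 0 0 0 0 0 0'|grep -E 'pos|ft'; python3 -m creep '0 0 0.03 0 0 0 0;0 0 0 0 0 0 0'|grep -E 'pos|ft'; python3 -m creep '0 0 0.03 0 0 0 0;0 0 0 0 0 0 0'|grep -E 'pos|ft'
```

```text
tool_pos: [476.7, 163.5, 87.4]
ft_force: [-2.0, -0.0, 5.3]
tool_pos: [476.8, 163.6, 86.7]
ft_force: [-3.2, -1.2, 10.3]
tool_pos: [476.8, 163.6, 86.0]
ft_force: [-5.9, -0.4, 14.6]
```

```bash
python3 -m creep '0 0 -0.65 0 0 0 0;0 0 -0.65 0 0 0 0;0.95 0.645 0 0 0 0 0;0.95 0.645 0 0 0 0 0;0.95 0.645 0 0 0 0 0;0.95 0.645 0 0 0 0 0;0.95 0.645 0 0 0 0 0;0 0 0 0 0 0 0;0 0 0.5 0 0 0 0;0 0 0 0 0 0 0'|grep -E 'time|pos|ft'; python3 -m creep '0 0 0.1 0 0 0 0;0 0 0.1 0 0 0 0;0 0 0.1 0 0 0 0;0 0 0 0 0 0 0'|grep -E 'pos|ft';  python3 -m creep '0 0 0.05 0 0 0 0;0 0 0 0 0 0 0'|grep -E 'pos|ft'; python3 -m creep '0 0 0.05 0 0 0 0;0 0 0 0 0 0 0'|grep -E 'pos|ft'
```

```text
time: 17.52
tool_pos: [663.6, 35.8, 113.2]
ft_force: [-0.6, 0.4, 0.2]
tool_pos: [666.4, 34.7, 104.2]
ft_force: [1.3, 0.3, -0.1]
tool_pos: [666.5, 34.6, 102.3]
ft_force: [-0.1, 0.6, -0.8]
tool_pos: [666.9, 34.5, 100.6]
ft_force: [1.6, 0.3, 1.6]
```

```bash
for k in 1; do python3 -m creep '0 0 0.05 0 0 0 0;0 0 0.05 0 0 0 0;0 0 0 0 0 0 0'|grep -E 'pos|ft';python3 -m creep '0 0 0.05 0 0 0 0;0 0 0 0 0 0 0'|grep -E 'pos|ft'; python3 -m creep '0 0 0.05 0 0 0 0;0 0 0 0 0 0 0'|grep -E 'pos|ft';  python3 -m creep '0 0 0.05 0 0 0 0;0 0 0 0 0 0 0'|grep -E 'pos|ft'; done
```

```text
tool_pos: [667.6, 34.5, 97.4]
ft_force: [1.4, -0.5, 6.2]
tool_pos: [667.9, 34.4, 95.8]
ft_force: [2.2, 0.2, 6.1]
tool_pos: [668.3, 34.3, 93.8]
ft_force: [3.4, -0.8, 4.3]
tool_pos: [665.1, 34.8, 89.0]
ft_force: [-0.1, -0.7, -0.0]
```

```bash
python3 -m creep '0 0 0.03 0 0 0 0;0 0 0 0 0 0 0'|grep -E 'pos|ft'; python3 -m creep '0 0 0.03 0 0 0 0;0 0 0 0 0 0 0'|grep -E 'pos|ft'; python3 -m creep '0 0 0.03 0 0 0 0;0 0 0 0 0 0 0'|grep -E 'pos|ft'
```

```text
tool_pos: [666.0, 34.7, 88.6]
ft_force: [0.3, -0.8, -0.1]
tool_pos: [666.5, 34.7, 88.2]
ft_force: [-2.0, 0.1, 0.4]
tool_pos: [666.6, 34.6, 87.5]
ft_force: [-3.5, 0.7, 5.2]
```

```bash
python3 -m creep '0 0 0.04 0 0 0 0;0 0 0 0 0 0 0'|grep -E 'pos|ft'
python3 -m creep '0 0 0.03 0 0 0 0;0 0 0 0 0 0 0'|grep -E 'pos|ft'
```

```text
tool_pos: [666.7, 34.6, 86.9]
ft_force: [-6.5, 0.1, 10.5]
tool_pos: [666.8, 34.6, 86.4]
ft_force: [-7.6, 0.8, 13.0]
```

```bash
python3 -m creep '0 0 -0.65 0 0 0 0;0 0 -0.65 0 0 0 0;0.025 -0.775 0 0 0 0 0;0.025 -0.775 0 0 0 0 0;0.025 -0.775 0 0 0 0 0;0.0 -0.775 0 0 0 0 0;0 0 0 0 0 0 0;0 0 0.5 0 0 0 0;0 0 0 0 0 0 0'|grep -E 'time|pos|ft'; python3 -m creep '0 0 0.1 0 0 0 0;0 0 0.1 0 0 0 0;0 0 0.1 0 0 0 0;0 0 0 0 0 0 0'|grep -E 'pos|ft';  python3 -m creep '0 0 0.07 0 0 0 0;0 0 0 0 0 0 0'|grep -E 'pos|ft'; python3 -m creep '0 0 0.05 0 0 0 0;0 0 0 0 0 0 0'|grep -E 'pos|ft'; python3 -m creep '0 0 0.05 0 0 0 0;0 0 0 0 0 0 0'|grep -E 'pos|ft'
```

```text
time: 22.02
tool_pos: [667.9, 157.2, 112.9]
ft_force: [-0.4, -0.3, 0.2]
tool_pos: [669.2, 158.5, 103.6]
ft_force: [-0.3, 0.3, 0.1]
tool_pos: [669.7, 158.7, 101.3]
ft_force: [0.6, -0.6, 1.0]
tool_pos: [670.0, 158.7, 99.8]
ft_force: [1.1, -0.4, 3.1]
tool_pos: [670.4, 158.7, 98.1]
ft_force: [1.3, 0.1, 5.2]
```

```bash
python3 -m creep '0 0 0.05 0 0 0 0;0 0 0.05 0 0 0 0;0 0 0 0 0 0 0'|grep -E 'pos|ft';python3 -m creep '0 0 0.05 0 0 0 0;0 0 0 0 0 0 0'|grep -E 'pos|ft'; python3 -m creep '0 0 0.05 0 0 0 0;0 0 0 0 0 0 0'|grep -E 'pos|ft';python3 -m creep '0 0 0.03 0 0 0 0;0 0 0 0 0 0 0'|grep -E 'pos|ft'
```

```text
tool_pos: [671.0, 158.7, 94.7]
ft_force: [2.5, 0.3, 6.8]
tool_pos: [668.5, 158.6, 90.3]
ft_force: [-0.4, -0.1, 0.9]
tool_pos: [668.9, 158.6, 88.5]
ft_force: [0.7, 0.4, -0.7]
tool_pos: [669.2, 158.6, 88.1]
ft_force: [-2.6, -0.6, 1.5]
```

```bash
python3 -m creep '0 0 0.04 0 0 0 0;0 0 0 0 0 0 0'|grep -E 'pos|ft';python3 -m creep '0 0 0.04 0 0 0 0;0 0 0 0 0 0 0'|grep -E 'pos|ft'; python3 -m creep '0 0 0.03 0 0 0 0;0 0 0 0 0 0 0'|grep -E 'pos|ft'
```

```text
tool_pos: [669.4, 158.6, 87.4]
ft_force: [-4.6, -1.2, 7.4]
tool_pos: [669.5, 158.6, 86.8]
ft_force: [-6.5, -0.8, 12.0]
tool_pos: [669.6, 158.6, 86.3]
ft_force: [-8.7, -1.1, 16.3]
```

```bash
python3 -m creep '0 0 -0.65 0 0 0 0;0 0 -0.65 0 0 0 0;-0.98 0.595 0 0 0 0 0;-0.98 0.595 0 0 0 0 0;-0.98 0.595 0 0 0 0 0;-0.98 0.595 0 0 0 0 0;-0.98 0.595 0 0 0 0 0;0 0 0 0 0 0 0;0 0 0.5 0 0 0 0;0 0 0 0 0 0 0'|grep -E 'time|pos|ft'; python3 -m creep '0 0 0.1 0 0 0 0;0 0 0.1 0 0 0 0;0 0 0.1 0 0 0 0;0 0 0 0 0 0 0'|grep -E 'pos|ft';  python3 -m creep '0 0 0.07 0 0 0 0;0 0 0 0 0 0 0'|grep -E 'pos|ft'; python3 -m creep '0 0 0.05 0 0 0 0;0 0 0 0 0 0 0'|grep -E 'pos|ft'; python3 -m creep '0 0 0.05 0 0 0 0;0 0 0 0 0 0 0'|grep -E 'pos|ft'
```

```text
time: 26.4
tool_pos: [473.4, 39.8, 114.8]
ft_force: [-0.9, 0.6, 0.2]
tool_pos: [473.5, 39.5, 103.3]
ft_force: [0.2, 0.6, 0.8]
tool_pos: [473.6, 39.4, 100.9]
ft_force: [-0.8, 0.5, 1.9]
tool_pos: [473.4, 39.4, 99.0]
ft_force: [-3.8, 0.3, 5.1]
tool_pos: [473.1, 39.4, 97.1]
ft_force: [-4.8, 0.3, 8.2]
```

```bash
python3 -m creep '0 0 0.05 0 0 0 0;0 0 0.05 0 0 0 0;0 0 0 0 0 0 0'|grep -E 'pos|ft';python3 -m creep '0 0 0.05 0 0 0 0;0 0 0 0 0 0 0'|grep -E 'pos|ft'; python3 -m creep '0 0 0.05 0 0 0 0;0 0 0 0 0 0 0'|grep -E 'pos|ft';python3 -m creep '0 0 0.03 0 0 0 0;0 0 0 0 0 0 0'|grep -E 'pos|ft'
```

```text
tool_pos: [473.6, 39.5, 92.6]
ft_force: [-0.8, -0.4, -0.3]
tool_pos: [473.5, 39.5, 90.6]
ft_force: [0.3, -0.5, -0.0]
tool_pos: [473.5, 39.5, 88.6]
ft_force: [-0.1, 0.2, -0.3]
tool_pos: [473.7, 39.5, 87.9]
ft_force: [-1.6, 0.5, 3.9]
```

```bash
python3 -m creep '0 0 0.04 0 0 0 0;0 0 0 0 0 0 0'|grep -E 'pos|ft';python3 -m creep '0 0 0.04 0 0 0 0;0 0 0 0 0 0 0'|grep -E 'pos|ft'; python3 -m creep '0 0 -1 0 0 0 0;0 0 -1 0 0 0 0;0 0.5 -1 0 0 0 0;0 1 -0.7 0 0 0 0;0 1 0 0 0 0 0;0 1 0 0 0 0 0;0 1 0 0 0 0 0;0 0 0 0 0 0 0'
python3 - <<'E'
from h import *
p=eyes.camera("side");P=cloud(p);X=P.reshape(-1,3)
cv2.imwrite("pics/f.png",cv2.resize(p["frame"][190:370,200:440,::-1],(800,600),interpolation=cv2.INTER_CUBIC))
for c in((477,163.5),(474,39.5),(666,34.5),(669,158.5),(571,99),(571,50)):
    print(c,np.nanmedian(X[np.hypot(X[:,0]-c[0],X[:,1]-c[1])<7][:,2]).round(1))
E
```

```text
tool_pos: [473.7, 39.4, 87.0]
ft_force: [-4.1, 0.6, 12.3]
tool_pos: [473.8, 39.4, 86.1]
ft_force: [-7.4, 0.4, 18.7]
time: 30.28
tool_pos: [473.6, -142.8, 232.1]
tcp_rot: [180.0, 0.0, -0.2]
ft_force: [-0.3, 0.4, -0.4]
opening: 0.002
finger_force: 0.0
(477, 163.5) 1.0
(474, 39.5) 116.0
(666, 34.5) 117.2
(669, 158.5) 115.9
(571, 99) 116.6
(571, 50) 114.4
```

View pics/f.png

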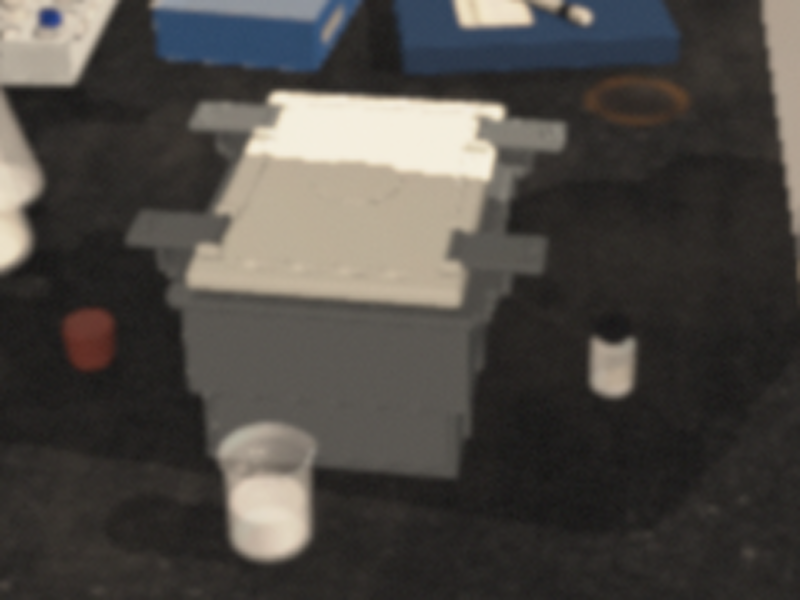

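All four tabs are level (crop (235,117), (522,133), (178,229), (498,250)), the lid is home, and the stopper, beaker and vial still stand in place.

```bash
python3 -c "
from plant import ctrl
print(ctrl.finish_job())"
```

```text
the job is handed in; nothing more can be done
None
```

The lid is home and all four clips are down, snapped front-left, back-right, back-left, front-right. No force reading exceeded about 24 N, and the job was handed in at about 30 s. The final picture shows the beaker, vial and stopper still standing; the bottle on the right was not in view.

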